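Size the flap's hinge dowel on the hole gauge

TASK

The mail cubby's flap needs a hole drilled for a new hinge dowel, but nobody knows how thick the dowel lying on the cork mat is, so size it on the hole gauge: lay it along a groove and put its end a good two centimetres into the hole, stepping down from a wider hole to the next narrower, until one squarely refuses it. Then go back to the hole just before that, the narrowest one it passes cleanly, and push the dowel through there from behind until no more than a centimetre or so of its tail is left on the near side of the plate; leave it lying in that hole. Never force it, and leave the two spare dowels and everything else on the ledge where they are.

Things in the scene. Friction and masses are not known exactly. Their poses are not given: they have to be found in the camera images.
- gauge: dowel gauge, fixed: beech bed 240 x 170 mm, its top 14 mm above the ledge; an upright steel plate with four holes stands across it (8 mm thick, 158 wide, top 46 mm above the ledge) between end cheeks 30 mm along x, 50 mm high, at y = +-75 to 85 mm. Origin on the ledge under the plate's middle; x along the grooves and through the plate (bed from -155 mm, near side, to +85 mm), y left, z up
- hole_20 (a point): centre of the near (-x) mouth of the 20 mm hole (really 21.2 mm wide), y = +54 mm in the gauge's frame, 9.0 mm above the bed's top. A 20 mm dowel lying on the groove's edges is level with it (axis 9.2 mm over the bed). A straight groove 8 mm wide, 2.5 mm deep runs along x under the hole's middle, both sides of the plate. Axes as the gauge: x points into the hole
- hole_16 (a point): centre of the near (-x) mouth of the 16 mm hole (really 17.2 mm wide), y = +18 mm in the gauge's frame, 6.9 mm above the bed's top. A 16 mm dowel lying on the groove's edges is level with it (axis 6.9 mm over the bed). A straight groove 8 mm wide, 2.5 mm deep runs along x under the hole's middle, both sides of the plate. Axes as the gauge: x points into the hole
- hole_12 (a point): centre of the near (-x) mouth of the 12 mm hole (really 13.2 mm wide), y = -18 mm in the gauge's frame, 4.5 mm above the bed's top. A 12 mm dowel lying on the groove's edges is level with it (axis 4.5 mm over the bed). A straight groove 8 mm wide, 2.5 mm deep runs along x under the hole's middle, both sides of the plate. Axes as the gauge: x points into the hole
- hole_8 (a point): centre of the near (-x) mouth of the 8 mm hole (really 9.2 mm wide), y = -54 mm in the gauge's frame, 2.7 mm above the bed's top. Narrowest hole; no dowel here passes it. A straight groove 8 mm wide, 2.5 mm deep runs along x under the hole's middle, both sides of the plate. Axes as the gauge: x points into the hole
- mat: thin cork mat on the ledge, 155 x 135 mm, under 1 mm thick, origin at its middle; the dowel to be gauged lies across its middle (within 10 mm) at any angle
- dowel_a: one of three unmarked beech dowels, one each of 12, 16 and 20 mm diameter; which is which must be found by gauging. 120 mm long, 10 to 37 g, both ends alike (chamfer 1.5 mm off the radius over 3 mm). Origin at its centre, x axis along it. Lies on its side, can roll. The one to gauge lies on the cork mat; the two spares lie apart on the left of the ledge
- dowel_b: one of three unmarked beech dowels, one each of 12, 16 and 20 mm diameter; which is which must be found by gauging. 120 mm long, 10 to 37 g, both ends alike (chamfer 1.5 mm off the radius over 3 mm). Origin at its centre, x axis along it. Lies on its side, can roll. The one to gauge lies on the cork mat; the two spares lie apart on the left of the ledge
- dowel_c: one of three unmarked beech dowels, one each of 12, 16 and 20 mm diameter; which is which must be found by gauging. 120 mm long, 10 to 37 g, both ends alike (chamfer 1.5 mm off the radius over 3 mm). Origin at its centre, x axis along it. Lies on its side, can roll. The one to gauge lies on the cork mat; the two spares lie apart on the left of the ledge
- hair_clip: bystander: arched tortoiseshell barrette, 90 x 24 mm, 24 mm high, near the mat; origin under its middle
- watch: bystander: nickel pocket watch lying flat, 48 mm across, 13 mm thick, its crown and bow reach 45 mm from the centre along its x; origin under its centre
- ring_dish: bystander: white porcelain dish, 90 mm across, 24 mm high; origin under its centre
- keys: bystander: two dark iron keys on a steel loop lying flat, about 95 x 60 mm, 6 mm thick; origin about the middle
- bud_vase: bystander: slim blue vase, 46 mm across, 130 mm tall, standing between the mat and the gauge; origin under its foot
- screwdriver: bystander: screwdriver lying across behind the gauge, about 200 mm long along its x; origin under its middle
Things that resemble listed ones, but are neither listed nor needed, are in the scene too. Leave any purple or turquoise look-alike of the dowel_b alone.

How it is judged:
On the way, in this order (a step that is already met when the one before it is completed fails the run):
1. the end of the dowel from the mat has been put into the hole of its own size, at least 11 mm deep (((x of dowel_a in the frame of hole_16 between -0.049 and 0.066 m and y of dowel_a in the frame of hole_16 between -0.004 and 0.004 m and z of dowel_a in the frame of hole_16 between -0.004 and 0.004 m and angle between the x axis of dowel_a and the x axis of gauge, either way round below 0.07 rad) or (x of dowel_b in the frame of hole_20 between -0.049 and 0.066 m and y of dowel_b in the frame of hole_20 between -0.004 and 0.004 m and z of dowel_b in the frame of hole_20 between -0.004 and 0.004 m and angle between the x axis of dowel_b and the x axis of gauge, either way round below 0.07 rad) or (x of dowel_c in the frame of hole_12 between -0.049 and 0.066 m and y of dowel_c in the frame of hole_12 between -0.004 and 0.004 m and z of dowel_c in the frame of hole_12 between -0.004 and 0.004 m and angle between the x axis of dowel_c and the x axis of gauge, either way round below 0.07 rad))), for 0.1 s.
2. its end has then been offered squarely to the next narrower hole, touching the plate there (more than 0.8 N), and been refused (((x of dowel_a in the frame of hole_12 between -0.064 and -0.054 m and y of dowel_a in the frame of hole_12 between -0.005 and 0.005 m and z of dowel_a in the frame of hole_12 between -0.006 and 0.008 m and angle between the x axis of dowel_a and the x axis of gauge, either way round below 0.09 rad and contact force between dowel_a and gauge above 0.8 N) or (x of dowel_b in the frame of hole_16 between -0.064 and -0.054 m and y of dowel_b in the frame of hole_16 between -0.005 and 0.005 m and z of dowel_b in the frame of hole_16 between -0.006 and 0.008 m and angle between the x axis of dowel_b and the x axis of gauge, either way round below 0.09 rad and contact force between dowel_b and gauge above 0.8 N) or (x of dowel_c in the frame of hole_8 between -0.064 and -0.054 m and y of dowel_c in the frame of hole_8 between -0.005 and 0.005 m and z of dowel_c in the frame of hole_8 between -0.006 and 0.008 m and angle between the x axis of dowel_c and the x axis of gauge, either way round below 0.09 rad and contact force between dowel_c and gauge above 0.8 N))), for 0.05 s.
At the end, for the whole second after the job is handed in: The dowel from the mat rests through the hole of its own diameter, within 4 degrees and 4 mm of its axis, at most 15 mm of tail left on the near side and the tail still in the hole; the mat is empty of dowels, and the spare dowels are within 10 mm of where they were (((x of dowel_a in the frame of hole_16 between 0.045 and 0.066 m and y of dowel_a in the frame of hole_16 between -0.004 and 0.004 m and z of dowel_a in the frame of hole_16 between -0.004 and 0.004 m and angle between the x axis of dowel_a and the x axis of gauge, either way round below 0.07 rad and linear speed of dowel_a below 0.01 m/s and distance of each of dowel_b, dowel_c from where it was at the start of the episode below 0.01 m) or (x of dowel_b in the frame of hole_20 between 0.045 and 0.066 m and y of dowel_b in the frame of hole_20 between -0.004 and 0.004 m and z of dowel_b in the frame of hole_20 between -0.004 and 0.004 m and angle between the x axis of dowel_b and the x axis of gauge, either way round below 0.07 rad and linear speed of dowel_b below 0.01 m/s and distance of each of dowel_a, dowel_c from where it was at the start of the episode below 0.01 m) or (x of dowel_c in the frame of hole_12 between 0.045 and 0.066 m and y of dowel_c in the frame of hole_12 between -0.004 and 0.004 m and z of dowel_c in the frame of hole_12 between -0.004 and 0.004 m and angle between the x axis of dowel_c and the x axis of gauge, either way round below 0.07 rad and linear speed of dowel_c below 0.01 m/s and distance of each of dowel_a, dowel_b from where it was at the start of the episode below 0.01 m)) and horizontal distance between each of dowel_a, dowel_b, dowel_c and mat above 0.08 m); the robot touches nothing.
It fails at once if a bystander (hair clip, watch, ring dish, keys, vase, screwdriver) is moved by more than 20 mm (distance of any of hair_clip, watch, ring_dish, keys, bud_vase, screwdriver from where it was at the start of the episode above 0.02 m).
It fails at once if a dowel is forced against the gauge with more than 80 N (contact force between any of dowel_a, dowel_b, dowel_c and gauge above 80 N).
It also fails if it takes over 72 s, if anything falls off the work surface, if the arm or the gripper's body presses on something with over 40 N, if the wrist force passes 120 N, or if a joint passes its speed limit or range.

ROBOT

A 7-joint arm with a two-finger parallel gripper is mounted at the origin on the work surface. World frame = base frame: x ahead of the robot, y to its left, z up, the work surface at z = 0. Lengths are in m, angles in rad, forces in N, time in s.
With the tool pointing down it reaches from about 0.35 to 0.9 m from the base axis. Payload 8.1 kg.
Tool frame: the origin (TCP) lies midway between the tips of the shut fingers; the grasp point (between the pads) lies 19 mm behind it; z points along the fingers, y is the line along which they close (so a half turn about z gives the same grasp; the last joint's range is limited). The gripper opens to 92 mm and grips with 3 to 60 N. Pads are 19 mm wide; open, the fingers measure 130 mm over their backs; the gripper's body (75 mm by 190 mm) begins 47 mm behind the grasp point.
Start: joints at [-1.287, 0.434, 0.025, 1.573, -0.012, 1.134, -0.075], TCP at [0.236, 0.579, 0.227] pointing down, gripper open.
Joint ranges: [-2.62, 2.62], [-0.44, 2.09], [-1.27, 1.32], [0.08, 2.57], [-1.32, 4.46], [0.12, 2], [-2.74, 2.74]. Speed limits (rad/s): [2.22, 2.22, 3.01, 3.01, 3.14, 3.14, 3.14].

INTERFACE

Orientations are given as a rotation vector (axis times angle).
In Python, from cell import arm gives the robot as it stands.
- The arm moves only by the tool move_arm, never from a script. Its argument "motion" is a list of rows, each an object of numbers: "tx", "ty", "tz": the shift along the tool's x, y, z normalised to -1 to 1, where 1 is 1000 mm; "twist": the turn about the tool's z normalised to -1 to 1, where 1 is pi/2 rad. In form: [{"tx": .., "ty": .., "tz": .., "twist": ..}, ...]. A call has 1 to 12 rows; each row shifts and turns the commanded pose from where the row before left it, along the tool's axes as they then stand; what a row does not reach is not made up. A row lasts 1/10 s, in which the tool goes at most 50 mm and 8.59 degrees, less where a joint would pass 70% of its speed; a pose out of reach is approached as far as the arm can. A call with a number of a shift or a turn outside -1 to 1 is refused whole. A call with a gripper value outside its range is refused whole. "gripper" is the gripper's target within -1 to 1 (shut at 1, half-way at 0, fully open at -1), set as the call begins (left out, the last holds). The fingers move at their own pace and stop on an object; "squeeze" is the grip in N (left out, the last holds). Time passes only in rows, so rows that do not move let the fingers close. It gives the time, the measured TCP pose, the force, the opening and the grip force at its end, in the units of the state.
- arm.observe(): the state, without advancing time (a new reading comes with each control period).
- arm.get_image(name): name is "scene" or "side" or "wrist"; returns the picture (400x640x3 uint8, red, green, blue); there is no depth.
- arm.calibration(name): a dict with "K" (3x3 intrinsics, pixels), "T" (4x4, takes a point from camera to world coordinates). Camera axes: x right, y down, z forward; pixel columns grow to the right and rows downward; lengths in m; the calibration is good to about 2 mm. A picture is of the moment at which its call begins: read the wrist's pose just before it. calibration takes no time and is no camera call; for the wrist camera it gives the pose at the moment of the call.
- arm.sign_off(): hands the job in; it is judged then, once.
Trained networks look in the newest picture that a camera, given by its name, has taken for a name from the list of things; names that differ only in an ending like _2 or _b are one class to them, and where a whole thing is asked for, a point or a joint stands for the part that bears it (a point fixed in the world has none). Each returns a list of dicts, best first, with "conf" (0 to 1); they miss things now and then, are a little off and sometimes report something else, mostly with a low value. They report only what shows in the picture. A call takes as long as a camera call. They do not tell look-alikes from the thing itself.
- arm.look_for(camera, query): "point" ([column, row] as shares, 0 to 1, of the picture: columns of its width, rows of its height, amid what is visible of it).
- arm.regions_of(camera, query): "region" (400x640 bool, what is visible of it) and "point" ([column, row] as shares, 0 to 1, of the picture: columns of its width, rows of its height, amid what is visible of it).
- arm.place_of(camera, query): "point" ([column, row] as shares, 0 to 1, of the picture: columns of its width, rows of its height: a listed point, or the origin of a listed thing).
The state is a dict: "clock": time; "joints": joint angles; "dq": joint speeds; "joint_efforts": joint torques, N m; "position": TCP position; "ee_rot": TCP orientation; "force": force on the tool from outside, world axes, zero at the start; "ft_torque": the same for the moment, N m; "width": opening from 0.0 (shut) to 1.0 (fully open); "gripper_force": force on a finger pad.
Only numpy, scipy, OpenCV 4.12 (cv2) and the standard library are available. Lean on these libraries where they do the work, as an engineer would, in place of code of your own. Each camera call takes 0.05 s, during which the arm holds its last target. There are 200 camera calls.

## Working session

There is one attempt and no reset: what is moved stays moved. The work goes in short steps, Python scripts to look and compute and a tool call to move; the robot and the scene stay as the last step left them, time stands still between calls to the robot, and variables do not carry over. Pictures are saved under pics/ and viewed, at most 10 in all, crops included, and the job is handed in when it is done.

Besides the shell and the picture viewer there is one more tool, called after ">>>" as name(argument=value, ...) on one line, values as JSON. move_arm: Moves the arm, as the interface text tells. Scaled input: -1 to 1 covers 1000 mm each way for a shift and pi/2 rad each way for a turn. Its arguments: {"type":"object","properties":{"motion":{"type":"array","items":{"type":"object","properties":{"tx":{"type":"number"},"ty":{"type":"number"},"tz":{"type":"number"},"twist":{"type":"number"}}}},"gripper":{"type":"number"},"squeeze":{"type":"number"}},"required":["motion"]}

```bash
mkdir -p pics; ls; cat > h.py <<'E'
import numpy as np, cv2
from cell import arm
def save(cam,fn):
    im=arm.get_image(cam); cv2.imwrite(fn,cv2.cvtColor(im,cv2.COLOR_RGB2BGR)); return im
def px2w(cam,uv,z,cal=None):
    c=cal or arm.calibration(cam); K=np.array(c["K"]);T=np.array(c["T"])
    d=T[:3,:3]@np.linalg.solve(K,[uv[0],uv[1],1.]); o=T[:3,3]
    return o+d*(z-o[2])/d[2]
def w2px(cam,p,cal=None):
    c=cal or arm.calibration(cam); K=np.array(c["K"]);T=np.array(c["T"])
    q=K@(T[:3,:3].T@(np.array(p)-T[:3,3])); return q[:2]/q[2]
E
python3 - <<'E'
from h import *
s=arm.observe(); print({k:np.round(v,3) for k,v in s.items()})
save("scene","pics/s.png"); save("side","pics/d.png")
for c in("scene","side"):
    print(c,np.round(arm.calibration(c)["T"],3).tolist(),arm.calibration(c)["K"])
    for q,z in(("mat",0),("gauge",0),("dowel_a",.008),("hole_20",.023),("hole_16",.021),("hole_12",.0185),("hole_8",.0167),("bud_vase",0),("hair_clip",0)):
        for r in arm.place_of(c,q)[:4]:
            uv=np.array(r["point"])*[640,400]; print(q,round(r["conf"],2),uv.round(0),px2w(c,uv,z).round(3))
E
```

```text
pics
{'clock': np.float64(0.0), 'joints': array([-1.287,  0.435,  0.025,  1.574, -0.012,  1.134, -0.075]), 'dq': array([ 0.   ,  0.   , -0.002, -0.001, -0.002,  0.001, -0.   ]), 'joint_efforts': array([-0.0000e+00, -6.6785e+01,  9.8400e-01, -3.1447e+01, -6.1000e-02,
        4.3000e-02,  0.0000e+00]), 'position': array([0.236, 0.578, 0.226]), 'ee_rot': array([-6.040e-01, -3.083e+00,  3.000e-03]), 'force': array([-0.396, -0.785,  0.026]), 'ft_torque': array([-0.003, -0.046, -0.008]), 'gripper_force': np.float64(0.0), 'width': np.float64(1.0)}
scene [[-0.707, 0.602, -0.372, 0.938], [0.708, 0.599, -0.374, 0.336], [-0.002, -0.528, -0.849, 0.948], [0.0, 0.0, 0.0, 1.0]] [[411.8501948    0.         316.99011109]
 [  0.         411.8501948  198.73088625]
 [  0.           0.           1.        ]]
mat 0.73 [276. 142.] [ 0.465 -0.308  0.   ]
gauge 0.76 [364. 265.] [0.577 0.137 0.   ]
dowel_a 0.73 [340. 188.] [ 0.456 -0.059  0.008]
dowel_a 0.7 [280. 142.] [ 0.463 -0.293  0.008]
dowel_a 0.64 [442. 354.] [0.614 0.395 0.008]
dowel_a 0.61 [477. 299.] [0.458 0.38  0.008]
hole_20 0.86 [360. 256.] [0.5
[... 1617 characters left out ...]
197 0.023]
hole_16 0.85 [313. 178.] [0.577 0.089 0.021]
hole_16 0.83 [310. 174.] [0.577 0.117 0.021]
hole_16 0.73 [321. 326.] [ 0.428 -0.424  0.021]
hole_16 0.7 [302. 161.] [0.577 0.201 0.021]
hole_12 0.85 [313. 178.] [0.578 0.093 0.018]
hole_12 0.83 [310. 174.] [0.578 0.121 0.018]
hole_12 0.73 [321. 326.] [ 0.429 -0.422  0.018]
hole_12 0.7 [302. 161.] [0.578 0.206 0.018]
hole_8 0.85 [313. 178.] [0.579 0.096 0.017]
hole_8 0.83 [310. 174.] [0.579 0.124 0.017]
hole_8 0.73 [321. 326.] [ 0.429 -0.421  0.017]
hole_8 0.7 [302. 161.] [0.579 0.209 0.017]
bud_vase 0.9 [313. 249.] [ 0.488 -0.187  0.   ]
hair_clip 0.74 [373. 328.] [ 0.519 -0.441  0.   ]
hair_clip 0.39 [316. 283.] [ 0.459 -0.296  0.   ]
```

View pics/s.png

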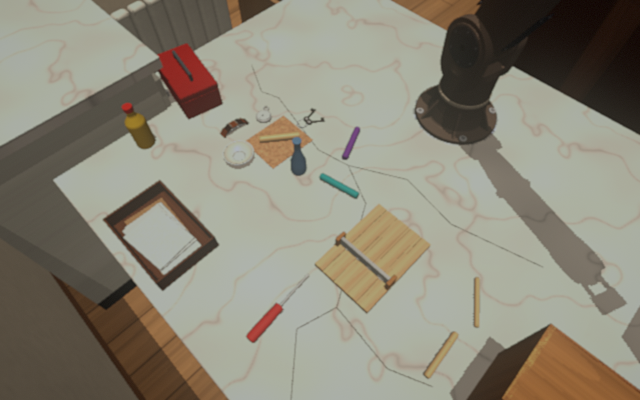

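View pics/d.png

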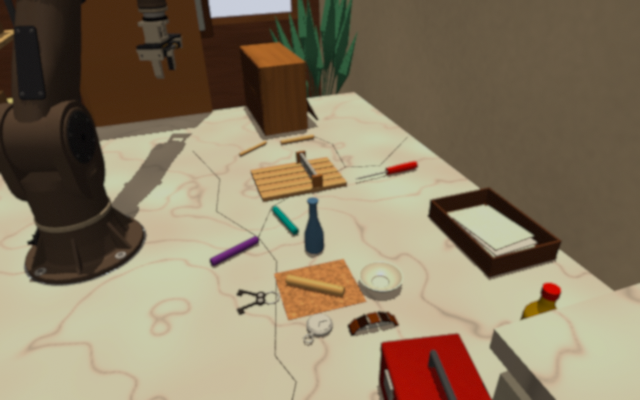

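The pictures show the mat with its dowel at scene (280,138) and the vase at (299,165), next to the mat on the gauge side. The gauge is around (373,258), with its plate running from (340,238) to (392,283). The spares are at (477,300) and (441,354), and the purple and teal look-alikes sit between.

```bash
cat >> h.py <<'E'
def state():
    from scipy.spatial.transform import Rotation as R
    s=arm.observe(); return s,np.array(s["position"]),R.from_rotvec(s["ee_rot"]).as_matrix()
def to(pos,ydir=None,cmd=None):
    """print total tool-frame shift (in units m) & twist from the present pose to pos, closing line at ydir deg"""
    s,p,M=state(); d=M.T@(np.array(pos)-p)
    print("tool shift",d.round(4),end=" ")
    if ydir is not None:
        cur=np.degrees(np.arctan2(M[1,1],M[0,1])); e=(cur-ydir+90)%180-90
        print("twist deg",e.round(2),"units",(e/90).round(4),end=" ")
    print("pos",p.round(4),"F",np.round(s["force"],1),"t",s["clock"])
E
python3 - <<'E'
from h import *
for uv in((379,205),(430,244),(366,311),(317,265)): print(px2w("scene",uv,.014).round(3))
for uv in((340,238),(392,283)): print(px2w("scene",uv,.05).round(3))
for uv in((260,138),(300,137)): print(px2w("scene",uv,.008).round(3))
for uv in((287,281),(343,291)): print(px2w("side",uv,.008).round(3))
c=arm.calibration("wrist");s,p,M=state(); T=np.array(c["T"]); print(c["K"],(M.T@T[:3,:3]).round(3),(M.T@(T[:3,3]-p)).round(4),T[:3,2])
print(M.round(3)); to([.50,.16,.30],90)
E
```

```text
[0.426 0.054 0.014]
[0.423 0.218 0.014]
[0.663 0.217 0.014]
[0.662 0.058 0.014]
[0.584 0.059 0.05 ]
[0.583 0.221 0.05 ]
[ 0.495 -0.347  0.008]
[ 0.409 -0.266  0.008]
[ 0.404 -0.278  0.008]
[ 0.5   -0.344  0.008]
[[287.64987885   0.         324.74073477]
 [  0.         287.64987885 204.73350887]
 [  0.           0.           1.        ]] [[ 0.001 -0.958 -0.288]
 [ 1.     0.001  0.001]
 [-0.001 -0.288  0.958]] [ 0.0774 -0.0002 -0.1569] [ 0.2673416  -0.10771988 -0.95756195]
[[-0.926  0.377  0.   ]
 [ 0.377  0.926  0.   ]
 [-0.     0.    -1.   ]]
tool shift [-0.4027 -0.2882 -0.0732] twist deg -22.17 units -0.2463 pos [0.2358 0.5788 0.2268] F [-0.2 -0.5 -0.5] t 1.0
```

```bash
python3 - <<'E'
from h import *
for uv in((265,133),(308,126),(245,98)): print(px2w("side",uv,0).round(3))
to([.236,.35,.25]); to([.52,.14,.25],90)
E
```

```text
[0.528 0.505 0.   ]
[0.691 0.51  0.   ]
[0.53  0.919 0.   ]
tool shift [-0.0865 -0.2118 -0.0232] pos [0.2358 0.5788 0.2268] F [-0.2 -0.5 -0.5] t 1.0
tool shift [-0.4288 -0.2991 -0.0232] twist deg -22.17 units -0.2463 pos [0.2358 0.5788 0.2268] F [-0.2 -0.5 -0.5] t 1.0
```

>>> move_arm(motion=[{"tx": -0.036, "ty": -0.025, "tz": -0.002}, {"tx": -0.036, "ty": -0.025, "tz": -0.002}, {"tx": -0.036, "ty": -0.025, "tz": -0.002}, {"tx": -0.036, "ty": -0.025, "tz": -0.002}, {"tx": -0.036, "ty": -0.025, "tz": -0.002}, {"tx": -0.036, "ty": -0.025, "tz": -0.002}, {"tx": -0.036, "ty": -0.025, "tz": -0.002}, {"tx": -0.036, "ty": -0.025, "tz": -0.002}, {"tx": -0.036, "ty": -0.025, "tz": -0.002}, {"tx": -0.036, "ty": -0.025, "tz": -0.002}, {"tx": -0.036, "ty": -0.025, "tz": -0.002}, {"tx": -0.036, "ty": -0.025, "tz": -0.002}])

```text
invalid input
```

>>> move_arm(motion=[{"twist": -0.082}, {"twist": -0.082}, {"twist": -0.082}, {}])

```text
invalid input
```

```bash
python3 - <<'E'
from h import *
to([.52,.14,.25],90)
c=arm.calibration("wrist"); save("wrist","pics/w1.png"); np.save("w1T.npy",c["T"])
for q,z in(("gauge",0),("hole_20",.021)):
    for r in arm.place_of("wrist",q)[:4]:
        uv=np.array(r["point"])*[640,400]; print(q,round(r["conf"],2),uv.round(0),px2w("wrist",uv,z).round(4))
E
```

```text
tool shift [-0.4288 -0.2991 -0.0232] twist deg -22.17 units -0.2463 pos [0.2358 0.5788 0.2268] F [-0.2 -0.5 -0.5] t 1.0
```

View pics/w1.png

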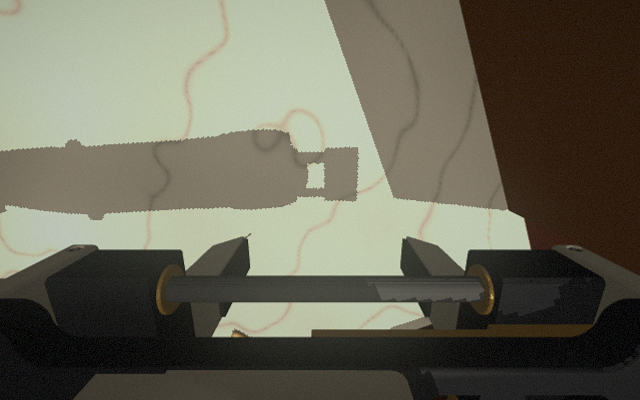

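The moves were refused and the arm has not moved, so this picture is from the start pose: the fingers sit at the bottom, rows 240–340. I'll retry with every key in each row.

>>> move_arm(motion=[{"tx": -0.036, "ty": -0.025, "tz": -0.002, "twist": 0}, {"tx": -0.036, "ty": -0.025, "tz": -0.002, "twist": 0}, {"tx": -0.036, "ty": -0.025, "tz": -0.002, "twist": 0}, {"tx": -0.036, "ty": -0.025, "tz": -0.002, "twist": 0}, {"tx": -0.036, "ty": -0.025, "tz": -0.002, "twist": 0}, {"tx": -0.036, "ty": -0.025, "tz": -0.002, "twist": 0}, {"tx": -0.036, "ty": -0.025, "tz": -0.002, "twist": 0}, {"tx": -0.036, "ty": -0.025, "tz": -0.002, "twist": 0}, {"tx": -0.036, "ty": -0.025, "tz": -0.002, "twist": 0}, {"tx": -0.036, "ty": -0.025, "tz": -0.002, "twist": 0}, {"tx": -0.036, "ty": -0.025, "tz": -0.002, "twist": 0}, {"tx": -0.036, "ty": -0.025, "tz": -0.002, "twist": 0}])

```text
clock: 2.35
position: [0.5234, 0.1364, 0.2511]
ee_rot: [0.604, 3.083, 0.001]
force: [0.9, 0.9, -0.7]
width: 0.998
gripper_force: 0.0
```

>>> move_arm(motion=[{"tx": 0, "ty": 0, "tz": 0, "twist": -0.082}, {"tx": 0, "ty": 0, "tz": 0, "twist": -0.082}, {"tx": 0, "ty": 0, "tz": 0, "twist": -0.082}, {"tx": 0, "ty": 0, "tz": 0, "twist": 0}])

```text
clock: 2.75
position: [0.5227, 0.1378, 0.2508]
ee_rot: [-0.002, 3.142, 0.0]
force: [0.7, -0.2, 0.6]
width: 0.997
gripper_force: 0.0
```

```bash
python3 - <<'E'
from h import *
to([.52,.14,.25],90)
c=arm.calibration("wrist"); save("wrist","pics/w2.png"); np.save("w2T.npy",c["T"])
for q,z in(("gauge",0),("hole_20",.021)):
    for r in arm.place_of("wrist",q)[:4]:
        uv=np.array(r["point"])*[640,400]; print(q,round(r["conf"],2),uv.round(0),px2w("wrist",uv,z).round(4))
E
```

```text
tool shift [0.0027 0.0022 0.0008] twist deg 0.07 units 0.0008 pos [0.5227 0.1378 0.2508] F [ 0.7 -0.2  0.6] t 2.75
gauge 0.87 [322. 210.] [0.5755 0.1333 0.    ]
hole_20 0.78 [310. 212.] [0.5718 0.1173 0.021 ]
hole_20 0.72 [284. 212.] [0.573  0.0801 0.021 ]
hole_20 0.62 [356. 213.] [0.5738 0.1815 0.021 ]
hole_20 0.6 [336. 215.] [0.5767 0.1533 0.021 ]
```

View pics/w2.png

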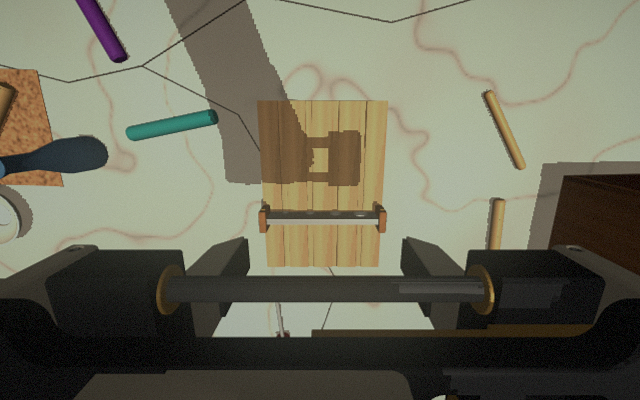

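The plate's holes lie along row ~212, at columns 284–356. The bed is square to the world axes, and the vase and mat are off to the left. Next I'll go to the mat.

>>> move_arm(motion=[{"tx": 0.005, "ty": -0.037, "tz": 0.0, "twist": 0}, {"tx": 0.005, "ty": -0.037, "tz": 0.0, "twist": 0}, {"tx": 0.005, "ty": -0.037, "tz": 0.0, "twist": 0}, {"tx": 0.005, "ty": -0.037, "tz": 0.0, "twist": 0}, {"tx": 0.005, "ty": -0.037, "tz": 0.0, "twist": 0}, {"tx": 0.005, "ty": -0.037, "tz": 0.0, "twist": 0}, {"tx": 0.005, "ty": -0.037, "tz": 0.0, "twist": 0}, {"tx": 0.005, "ty": -0.037, "tz": 0.0, "twist": 0}, {"tx": 0.005, "ty": -0.037, "tz": 0.0, "twist": 0}, {"tx": 0.005, "ty": -0.037, "tz": 0.0, "twist": 0}, {"tx": 0.005, "ty": -0.037, "tz": 0.0, "twist": 0}, {"tx": 0.005, "ty": -0.037, "tz": 0.0, "twist": 0}])

```text
clock: 4.1
position: [0.4623, -0.3072, 0.2509]
ee_rot: [0.004, 3.141, -0.0]
force: [0.9, 0.4, -0.9]
width: 0.998
gripper_force: 0.0
```

>>> move_arm(motion=[{"tx": 0, "ty": 0, "tz": 0.01, "twist": 0.087}, {"tx": 0, "ty": 0, "tz": 0.01, "twist": 0.087}, {"tx": 0, "ty": 0, "tz": 0.01, "twist": 0.087}, {"tx": 0, "ty": 0, "tz": 0.01, "twist": 0.087}, {"tx": 0, "ty": 0, "tz": 0.01, "twist": 0.087}, {"tx": 0, "ty": 0, "tz": 0.01, "twist": 0}, {"tx": 0, "ty": 0, "tz": 0, "twist": 0}])

```text
clock: 4.8
position: [0.462, -0.3052, 0.1895]
ee_rot: [-1.048, -2.959, -0.0]
force: [-0.3, 0.4, -0.2]
width: 0.999
gripper_force: 0.0
```

```bash
python3 - <<'E'
from h import *
to([.46,-.31,.19],51)
c=arm.calibration("wrist"); save("wrist","pics/w3.png")
for r in arm.regions_of("wrist","dowel_a")[:3]:
    m=r["region"]; (cx,cy),(w,h),a=rc=cv2.minAreaRect(np.argwhere(m)[:,::-1].astype(np.float32))
    b=cv2.boxPoints(rc); P=np.array([px2w("wrist",q,.008,c)[:2] for q in b]); 
    e=[(P[i]+P[(i+1)%4])/2 for i in range(4)]
    k=0 if np.linalg.norm(e[0]-e[2])>np.linalg.norm(e[1]-e[3]) else 1
    d=e[k]-e[k+2]; w=np.linalg.norm(e[1-k]-e[(3-k)%4] if k==0 else e[0]-e[2])
    print(round(r["conf"],2),(cx,cy),"ctr",px2w("wrist",(cx,cy),.008,c).round(4),"len",np.linalg.norm(d).round(4),"wid",w.round(4),"ang",np.degrees(np.arctan2(d[1],d[0])).round(1))
E
```

```text
tool shift [-0.0015 -0.005  -0.0005] twist deg 0.0 units 0.0 pos [ 0.462  -0.3052  0.1895] F [-0.3  0.4 -0.2] t 4.8
0.92 (317.1640319824219, 180.944580078125) ctr [ 0.452  -0.3085  0.008 ] len 0.123 wid 0.0209 ang 143.3
0.83 (495.59991455078125, 41.3787956237793) ctr [ 0.4544 -0.068   0.008 ] len 0.1163 wid 0.021 ang 100.9
0.61 (396.0, 8.5) ctr [ 0.364  -0.1322  0.008 ] len 0.0388 wid 0.0151 ang 51.1
```

View pics/w3.png

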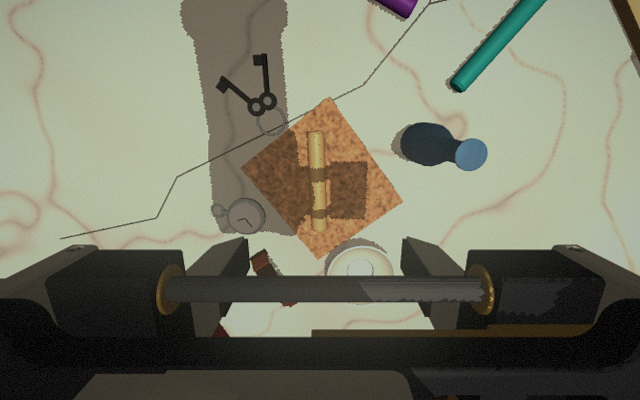

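The picture shows the dowel upright from (317,131) to (319,231), with the watch at (245,215), the dish at (360,262) and the vase at (470,150). I'll check finger clearance at the tail grasp.

```bash
python3 - <<'E'
from h import *
c=arm.calibration("wrist"); u=np.array([np.cos(np.radians(143.3)),np.sin(np.radians(143.3))])
g=np.array([.452,-.3085])-.03*u
for uv,n in (((245,215),"watch"),((264,232),"watchedge"),((360,262),"dish"),((330,255),"dishL"),((262,258),"clip"),((470,155),"vasetop")):
    p=px2w("wrist",uv,.012 if n!="vasetop" else .13,c)[:2]-g; print(n,"lead",(p@u).round(3),"close",(p@[u[1],-u[0]]).round(3))
to([*g,.10],53.3)
E
```

```text
watch lead -0.01 close -0.091
watchedge lead -0.033 close -0.07
dish lead -0.08 close 0.05
dishL lead -0.068 close 0.012
clip lead -0.069 close -0.076
vasetop lead 0.07 close 0.12
tool shift [-0.0235 -0.0074  0.0908] twist deg -2.33 units -0.0259 pos [ 0.4625 -0.3059  0.1908] F [ 0.5 -0.3  0.2] t 4.9
```

>>> move_arm(gripper=0.1, squeeze=15, motion=[{"tx": 0, "ty": 0, "tz": 0, "twist": -0.026}, {"tx": -0.012, "ty": -0.004, "tz": 0.04, "twist": 0}, {"tx": -0.011, "ty": -0.004, "tz": 0.04, "twist": 0}, {"tx": 0, "ty": 0, "tz": 0.04, "twist": 0}, {"tx": 0, "ty": 0, "tz": 0.03, "twist": 0}, {"tx": 0, "ty": 0, "tz": 0.02, "twist": 0}, {"tx": 0, "ty": 0, "tz": 0.01, "twist": 0}, {"tx": 0, "ty": 0, "tz": 0.006, "twist": 0}, {"tx": 0, "ty": 0, "tz": 0, "twist": 0}])

```text
clock: 5.8
position: [0.4764, -0.3264, 0.005]
ee_rot: [0.992, 2.98, 0.0]
force: [-0.7, 0.4, 0.7]
width: 0.449
gripper_force: 0.0
```

>>> move_arm(gripper=1, squeeze=15, motion=[{"tx": 0, "ty": 0, "tz": 0, "twist": 0}, {"tx": 0, "ty": 0, "tz": 0, "twist": 0}, {"tx": 0, "ty": 0, "tz": 0, "twist": 0}, {"tx": 0, "ty": 0, "tz": 0, "twist": 0}, {"tx": 0, "ty": 0, "tz": 0, "twist": 0}])

```text
clock: 6.3
position: [0.4766, -0.3263, 0.0054]
ee_rot: [0.992, 2.98, -0.0]
force: [-0.1, 0.3, 6.6]
width: 0.206
gripper_force: 15.0
```

The opening reads 19 mm, which suggests the 20 mm dowel. I'll lift it, carry it over and turn it.

>>> move_arm(motion=[{"tx": 0, "ty": 0, "tz": -0.02, "twist": 0}, {"tx": 0, "ty": 0, "tz": -0.04, "twist": 0}, {"tx": 0, "ty": 0, "tz": -0.045, "twist": 0}, {"tx": 0, "ty": 0, "tz": -0.045, "twist": 0}, {"tx": 0, "ty": 0, "tz": -0.04, "twist": 0}, {"tx": 0, "ty": 0, "tz": 0, "twist": 0}])

```text
clock: 6.9
position: [0.4783, -0.3282, 0.2002]
ee_rot: [0.99, 2.972, -0.002]
force: [0.6, 0.5, -0.5]
width: 0.213
gripper_force: 15.0
```

>>> move_arm(motion=[{"tx": 0.0275, "ty": 0.033, "tz": 0, "twist": 0}, {"tx": 0.0275, "ty": 0.033, "tz": 0, "twist": 0}, {"tx": 0.0275, "ty": 0.033, "tz": 0, "twist": 0}, {"tx": 0.0275, "ty": 0.033, "tz": 0, "twist": 0}, {"tx": 0.0275, "ty": 0.033, "tz": 0, "twist": 0}, {"tx": 0.0275, "ty": 0.033, "tz": 0, "twist": 0}, {"tx": 0.0275, "ty": 0.033, "tz": 0, "twist": 0}, {"tx": 0.0275, "ty": 0.033, "tz": 0, "twist": 0}, {"tx": 0.0275, "ty": 0.033, "tz": 0, "twist": 0}, {"tx": 0.0275, "ty": 0.033, "tz": 0, "twist": 0}, {"tx": 0.0275, "ty": 0.033, "tz": 0, "twist": 0}, {"tx": 0.0275, "ty": 0.033, "tz": 0, "twist": 0}])

```text
clock: 8.1
position: [0.4486, 0.1902, 0.1943]
ee_rot: [-0.992, -2.98, 0.0]
force: [1.8, 0.1, -0.3]
width: 0.209
gripper_force: 15.0
```

>>> move_arm(motion=[{"tx": 0, "ty": 0, "tz": 0, "twist": 0.09}, {"tx": 0, "ty": 0, "tz": 0, "twist": 0.09}, {"tx": 0, "ty": 0, "tz": 0, "twist": 0.09}, {"tx": 0, "ty": 0, "tz": 0, "twist": 0.09}, {"tx": 0, "ty": 0, "tz": 0, "twist": 0.09}, {"tx": 0, "ty": 0, "tz": 0, "twist": 0.09}, {"tx": 0, "ty": 0, "tz": 0, "twist": 0.09}, {"tx": 0, "ty": 0, "tz": 0, "twist": 0.09}, {"tx": 0, "ty": 0, "tz": 0, "twist": 0.09}, {"tx": 0, "ty": 0, "tz": 0, "twist": 0.09}, {"tx": 0, "ty": 0, "tz": 0, "twist": 0.09}, {"tx": 0, "ty": 0, "tz": 0, "twist": 0.09}])

```text
clock: 9.3
position: [0.4489, 0.1885, 0.1941]
ee_rot: [2.896, 1.218, -0.001]
force: [-0.5, 0.0, -0.2]
width: 0.212
gripper_force: 15.0
```

>>> move_arm(motion=[{"tx": 0, "ty": 0, "tz": 0.01, "twist": 0.09}, {"tx": 0, "ty": 0, "tz": 0.02, "twist": 0.09}, {"tx": 0, "ty": 0, "tz": 0.03, "twist": 0.09}, {"tx": 0, "ty": 0, "tz": 0.03, "twist": 0.09}, {"tx": 0, "ty": 0, "tz": 0.02, "twist": 0.09}, {"tx": 0, "ty": 0, "tz": 0.01, "twist": 0.062}, {"tx": 0, "ty": 0, "tz": 0, "twist": 0}])

```text
clock: 10.0
position: [0.448, 0.1879, 0.073]
ee_rot: [3.139, -0.006, -0.004]
force: [-0.7, 0.4, -0.1]
width: 0.214
gripper_force: 15.0
```

```bash
python3 - <<'E'
from h import *
to([.45,.189,.08],90)
c=arm.calibration("wrist"); np.save("w4T.npy",c["T"]); save("wrist","pics/w4.png")
for q,z in(("hole_20",.021),):
    for r in arm.place_of("wrist",q)[:4]:
        uv=np.array(r["point"])*[640,400]; print(q,round(r["conf"],2),uv.round(0),px2w("wrist",uv,z,c).round(4))
E
```

```text
tool shift [ 0.002  -0.0011 -0.007 ] twist deg -0.21 units -0.0024 pos [0.448  0.1879 0.073 ] F [-0.7  0.4 -0.1] t 10.0
hole_20 0.85 [376.  44.] [0.5724 0.1537 0.021 ]
hole_20 0.82 [320.  37.] [0.5767 0.1902 0.021 ]
hole_20 0.75 [433.  42.] [0.5736 0.1172 0.021 ]
hole_20 0.68 [483.  47.] [0.5706 0.0843 0.021 ]
```

View pics/w4.png

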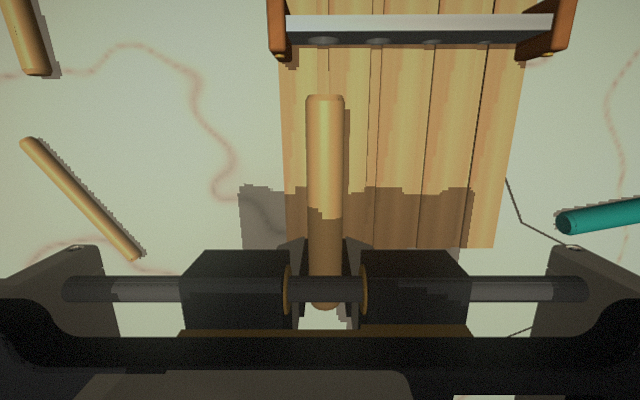

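The picture shows the dowel held straight, spanning (325,97) to (326,235), with hole_20 ahead at (322,41). Next I'll compare the dowel axis with the bed edges in this same view.

```bash
python3 - <<'E'
from h import *
im=cv2.cvtColor(cv2.imread("pics/w4.png"),cv2.COLOR_BGR2GRAY).astype(float)
c=dict(K=arm.calibration("wrist")["K"],T=np.load("w4T.npy"))
g=cv2.Sobel(cv2.GaussianBlur(im,(3,5),1),cv2.CV_64F,1,0)
def edge(v,a,b): 
    w=np.abs(g[v,a:b]); k=w.argmax(); s=slice(max(k-2,0),k+3); return a+(np.arange(len(w))[s]*w[s]).sum()/w[s].sum()
def line(rows,a,b,z):
    P=np.array([px2w("wrist",(edge(v,*(f(v) for f in(a,b))),v),z,c)[:2] for v in rows]); 
    p=np.polyfit(P[:,0],P[:,1],1); r=P[:,1]-np.polyval(p,P[:,0]); ok=abs(r)<2*np.median(abs(r))+2e-4; p=np.polyfit(P[ok,0],P[ok,1],1)
    return p,np.std(r[ok])
rw=range(75,180,4)
for n,a,b,z,rows in(("bedL",lambda v:int(274+(v-60)*.04),lambda v:int(290+(v-60)*.04),.014,rw),("bedR",lambda v:int(516-(v-90)*.19),lambda v:int(532-(v-90)*.19),.014,rw),
  ("dowL",lambda v:300,lambda v:313,.0785,range(104,180,4)),("dowR",lambda v:338,lambda v:356,.0785,range(104,180,4))):
    p,s=line(rows,a,b,z); print(n,"slope deg",np.degrees(np.arctan(p[0])).round(2),"y@.45",np.polyval(p,.45).round(4),"y@.57",np.polyval(p,.57).round(4),"sd",s.round(5))
print("lead end",px2w("wrist",(325,96),.0785,c).round(4)); to([.45,.19,.05],90)
E
```

```text
bedL slope deg 0.21 y@.45 0.2188 y@.57 0.2192 sd 3e-05
bedR slope deg 0.1 y@.45 0.0497 y@.57 0.0499 sd 0.0001
dowL slope deg -0.14 y@.45 0.1975 y@.57 0.1972 sd 0.0001
dowR slope deg 0.06 y@.45 0.1747 y@.57 0.1749 sd 0.00034
lead end [0.5369 0.1872 0.0785]
tool shift [ 0.0008 -0.0017  0.0246] twist deg 0.05 units 0.0005 pos [0.4492 0.1884 0.0746] F [ 0.6  1.3 -0.2] t 10.1
```

>>> move_arm(motion=[{"tx": 0.005, "ty": -0.0017, "tz": 0.02, "twist": 0.002}, {"tx": 0.005, "ty": 0, "tz": 0.02, "twist": 0}, {"tx": 0.005, "ty": 0, "tz": 0.01, "twist": 0}, {"tx": 0, "ty": 0, "tz": 0.0045, "twist": 0}, {"tx": 0, "ty": 0, "tz": 0, "twist": 0}, {"tx": 0, "ty": 0, "tz": 0, "twist": 0}])

```text
clock: 10.7
position: [0.4646, 0.1903, 0.0209]
ee_rot: [-3.141, 0.008, -0.001]
force: [0.1, -0.7, -0.9]
width: 0.211
gripper_force: 15.0
```

```bash
python3 - <<'E'
from h import *
to([.4637,.190,.018],90)
c=arm.calibration("wrist"); np.save("w5T.npy",c["T"]); save("wrist","pics/w5.png")
for q,z in(("hole_20",.023),):
    for r in arm.place_of("wrist",q)[:4]:
        uv=np.array(r["point"])*[640,400]; print(q,round(r["conf"],2),uv.round(0),px2w("wrist",uv,z,c).round(4))
E
```

```text
tool shift [-0.0009  0.0003  0.0029] twist deg -0.28 units -0.0031 pos [0.4646 0.1903 0.0209] F [ 0.1 -0.7 -0.9] t 10.7
hole_20 0.94 [399.  53.] [0.5733 0.1533 0.023 ]
hole_20 0.7 [473.  53.] [0.5732 0.1175 0.023 ]
hole_20 0.6 [539.  56.] [0.5717 0.0855 0.023 ]
```

View pics/w5.png

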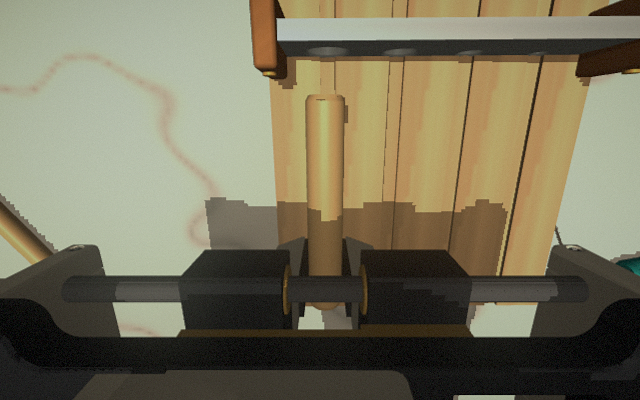

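The dowel tip is centred at column 325, and hole_20 at about column 329, row 51. I'll measure the remaining offset once more.

```bash
python3 - <<'E'
from h import *
im=cv2.cvtColor(cv2.imread("pics/w5.png"),cv2.COLOR_BGR2GRAY).astype(float)
c=dict(K=arm.calibration("wrist")["K"],T=np.load("w5T.npy"))
g=cv2.Sobel(cv2.GaussianBlur(im,(3,3),.8),cv2.CV_64F,1,0)
for v in (85,105,125,145,165,185): 
    w=abs(g[v]); pk=[u for u in range(260,600) if w[u]>60 and w[u]==w[max(u-3,0):u+4].max()]
    print(v,[(u,round(px2w("wrist",(u,v),.026 if 300<u<352 and v>95 else .014,c)[1],4)) for u in pk])
for v in (48,51): print(v,im[v,300:360:2].astype(int).tolist())
print(px2w("wrist",(325,96),.026,c).round(4))
E
```

```text
85 [(269, np.float64(0.219)), (282, np.float64(0.2122)), (293, np.float64(0.2063)), (297, np.float64(0.2042)), (333, np.float64(0.1852)), (387, np.float64(0.1567)), (403, np.float64(0.1482)), (468, np.float64(0.1139)), (535, np.float64(0.0785)), (582, np.float64(0.0537)), (589, np.float64(0.05))]
105 [(270, np.float64(0.2191)), (305, np.float64(0.1995)), (345, np.float64(0.1795)), (386, np.float64(0.1566)), (402, np.float64(0.148)), (468, np.float64(0.1125)), (531, np.float64(0.0786)), (584, np.float64(0.0501))]
125 [(271, np.float64(0.2192)), (305, np.float64(0.1997)), (344, np.float64(0.1798)), (385, np.float64(0.1566)), (398, np.float64(0.1495)), (463, np.float64(0.1138)), (527, np.float64(0.0787)), (579, np.float64(0.0502))]
145 [(273, np.float64(0.2187)), (305, np.float64(0.1999)), (344, np.float64(0.1797)), (384, np.float64(0.1565)), (399, np.float64(0.1482)), (460, np.float64(0.114)), (523, np.float64(0.0788)), (574, np.float64(0.0503))]
165 [(274, np.float64(0.2187)), (306, np.float64(0.1996)), (344, np.float64(0.1795)), (383, np.float64(0.1565)), (398, np.float64(0.1479)), (458, np.float64(0.1137)), (520, np.float64(0.0784)), (570, np.float64(0.0499))]
185 [(275, np.float64(0.2188)), (306, np.float64(0.1999)), (343, np.float64(0.1799)), (381, np.float64(0.157)), (394, np.float64(0.1495)), (455, np.float64(0.114)), (516, np.float64(0.0785)), (565, np.float64(0.05))]
48 [47, 47, 49, 43, 47, 53, 63, 75, 80, 81, 85, 89, 95, 100, 100, 95, 86, 87, 80, 81, 78, 66, 59, 47, 45, 43, 51, 52, 45, 47]
51 [43, 41, 45, 51, 64, 75, 80, 83, 86, 87, 87, 90, 96, 96, 96, 96, 89, 87, 82, 82, 76, 81, 68, 58, 49, 41, 45, 42, 43, 47]
[0.5535 0.1895 0.026 ]
```

>>> move_arm(motion=[{"tx": 0, "ty": 0.001, "tz": 0.002, "twist": -0.003}, {"tx": 0, "ty": 0, "tz": 0, "twist": 0}, {"tx": 0, "ty": 0, "tz": 0, "twist": 0}])

```text
clock: 11.1
position: [0.4647, 0.1898, 0.0188]
ee_rot: [-3.14, -0.0, -0.001]
force: [-1.2, 0.8, 7.9]
width: 0.211
gripper_force: 15.0
```

>>> move_arm(motion=[{"tx": 0, "ty": 0, "tz": 0.001, "twist": 0}, {"tx": 0, "ty": 0, "tz": 0, "twist": 0}, {"tx": 0, "ty": 0, "tz": 0, "twist": 0}])

```text
clock: 11.4
position: [0.4647, 0.1894, 0.0181]
ee_rot: [-3.14, 0.001, -0.001]
force: [-3.1, -0.9, 12.2]
width: 0.213
gripper_force: 15.0
```

>>> move_arm(motion=[{"tx": 0, "ty": 0, "tz": -0.0012, "twist": 0}, {"tx": 0.01, "ty": 0, "tz": 0, "twist": 0}, {"tx": 0.006, "ty": 0, "tz": 0, "twist": 0}, {"tx": 0.003, "ty": 0, "tz": 0, "twist": 0}, {"tx": 0.003, "ty": 0, "tz": 0, "twist": 0}, {"tx": 0, "ty": 0, "tz": 0, "twist": 0}])

```text
clock: 12.0
position: [0.4868, 0.189, 0.0183]
ee_rot: [3.141, -0.001, 0.0]
force: [1.1, -0.4, 0.7]
width: 0.211
gripper_force: 15.0
```

>>> move_arm(motion=[{"tx": 0.002, "ty": 0, "tz": 0, "twist": 0}, {"tx": 0.002, "ty": 0, "tz": 0, "twist": 0}, {"tx": 0, "ty": 0, "tz": 0, "twist": 0}])

```text
clock: 12.3
position: [0.4905, 0.1892, 0.0184]
ee_rot: [3.141, -0.001, 0.0]
force: [0.2, -0.8, 0.5]
width: 0.215
gripper_force: 15.0
```

>>> move_arm(motion=[{"tx": 0.004, "ty": 0, "tz": 0, "twist": 0}, {"tx": 0.004, "ty": 0, "tz": 0, "twist": 0}, {"tx": 0.003, "ty": 0, "tz": 0, "twist": 0}, {"tx": 0.003, "ty": 0, "tz": 0, "twist": 0}, {"tx": 0.003, "ty": 0, "tz": 0, "twist": 0}, {"tx": 0.002, "ty": 0, "tz": 0, "twist": 0}, {"tx": 0, "ty": 0, "tz": 0, "twist": 0}, {"tx": 0, "ty": 0, "tz": 0, "twist": 0}])

```text
clock: 13.1
position: [0.5099, 0.1893, 0.0185]
ee_rot: [-3.142, 0.001, -0.002]
force: [-0.1, -0.9, 0.6]
width: 0.213
gripper_force: 15.0
```

```bash
python3 - <<'E'
from h import *
to([.51,.189,.018],90)
im=save("wrist","pics/w6.png")
E
```

```text
tool shift [0.0001 0.0003 0.0005] twist deg -0.03 units -0.0004 pos [0.5099 0.1893 0.0185] F [-0.1 -0.9  0.6] t 13.1
```

View pics/w6.png

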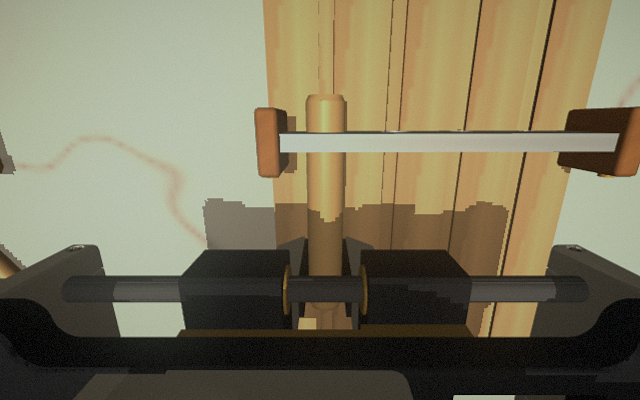

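The dowel shows beyond the plate at (326,97), so it passes the 20 mm hole cleanly. Next I'll withdraw it and offer it to the 16 mm hole.

>>> move_arm(motion=[{"tx": -0.01, "ty": 0, "tz": 0, "twist": 0}, {"tx": -0.015, "ty": 0, "tz": 0, "twist": 0}, {"tx": -0.015, "ty": 0, "tz": 0, "twist": 0}, {"tx": -0.007, "ty": 0, "tz": 0, "twist": 0}, {"tx": 0, "ty": 0.006, "tz": -0.006, "twist": 0}, {"tx": 0, "ty": 0.015, "tz": 0, "twist": 0}, {"tx": 0, "ty": 0.015, "tz": 0, "twist": 0}, {"tx": 0, "ty": 0, "tz": 0.006, "twist": 0}, {"tx": 0, "ty": 0, "tz": 0, "twist": 0}, {"tx": 0, "ty": 0, "tz": 0, "twist": 0}])

```text
clock: 14.15
position: [0.4624, 0.1532, 0.0181]
ee_rot: [-3.142, 0.001, 0.001]
force: [0.1, -0.5, -1.0]
width: 0.215
gripper_force: 15.0
```

>>> move_arm(motion=[{"tx": 0.008, "ty": 0, "tz": 0, "twist": 0}, {"tx": 0.007, "ty": 0, "tz": 0, "twist": 0}, {"tx": 0.003, "ty": 0, "tz": 0, "twist": 0}, {"tx": 0, "ty": 0, "tz": 0, "twist": 0}])

```text
clock: 14.55
position: [0.4814, 0.1535, 0.0184]
ee_rot: [3.142, -0.0, 0.002]
force: [-0.4, -0.3, -0.1]
width: 0.211
gripper_force: 15.0
```

>>> move_arm(motion=[{"tx": 0.002, "ty": 0, "tz": 0, "twist": 0}, {"tx": 0, "ty": 0, "tz": 0, "twist": 0}])

```text
clock: 14.75
position: [0.4825, 0.1534, 0.0184]
ee_rot: [-3.142, 0.0, -0.0]
force: [-0.3, 0.4, 0.1]
width: 0.213
gripper_force: 15.0
```

>>> move_arm(motion=[{"tx": 0.001, "ty": 0, "tz": 0, "twist": 0}, {"tx": 0.001, "ty": 0, "tz": 0, "twist": 0}, {"tx": 0, "ty": 0, "tz": 0, "twist": 0}])

```text
clock: 15.05
position: [0.4843, 0.1533, 0.0184]
ee_rot: [-3.142, 0.001, 0.0]
force: [-0.5, 0.7, -0.7]
width: 0.211
gripper_force: 15.0
```

>>> move_arm(motion=[{"tx": 0.001, "ty": 0, "tz": 0, "twist": 0}, {"tx": 0, "ty": 0, "tz": 0, "twist": 0}])

```text
clock: 15.25
position: [0.4844, 0.1532, 0.0182]
ee_rot: [3.142, -0.001, -0.003]
force: [-2.5, -0.3, 0.4]
width: 0.211
gripper_force: 15.0
```

>>> move_arm(motion=[{"tx": 0.001, "ty": 0, "tz": 0, "twist": 0}, {"tx": 0, "ty": 0, "tz": 0, "twist": 0}, {"tx": 0, "ty": 0, "tz": 0, "twist": 0}])

```text
clock: 15.55
position: [0.4845, 0.1532, 0.018]
ee_rot: [-3.142, 0.0, 0.005]
force: [-6.4, -0.2, 2.2]
width: 0.215
gripper_force: 15.0
```

The 16 mm hole squarely refuses it at 6 N. I'll go back to the 20 mm hole.

>>> move_arm(motion=[{"tx": -0.007, "ty": 0, "tz": 0, "twist": 0}, {"tx": -0.016, "ty": 0, "tz": 0, "twist": 0}, {"tx": 0, "ty": -0.006, "tz": -0.006, "twist": 0}, {"tx": 0, "ty": -0.015, "tz": 0, "twist": 0}, {"tx": 0, "ty": -0.015, "tz": 0, "twist": 0}, {"tx": 0, "ty": 0, "tz": 0.006, "twist": 0}, {"tx": 0, "ty": 0, "tz": 0, "twist": 0}, {"tx": 0, "ty": 0, "tz": 0, "twist": 0}])

```text
clock: 16.35
position: [0.4634, 0.1891, 0.0181]
ee_rot: [3.141, -0.0, -0.0]
force: [-0.4, 0.0, -1.0]
width: 0.214
gripper_force: 15.0
```

```bash
python3 - <<'E'
from h import *
to([.4868,.189,.0183],90)
E
```

```text
tool shift [ 0.0234  0.0001 -0.0002] twist deg -0.01 units -0.0001 pos [0.4634 0.1891 0.0181] F [-0.4  0.  -1. ] t 16.35
```

>>> move_arm(motion=[{"tx": 0.01, "ty": 0, "tz": 0, "twist": 0}, {"tx": 0.006, "ty": 0, "tz": 0, "twist": 0}, {"tx": 0.004, "ty": 0, "tz": 0, "twist": 0}, {"tx": 0.003, "ty": 0, "tz": 0, "twist": 0}, {"tx": 0.003, "ty": 0, "tz": 0, "twist": 0}, {"tx": 0, "ty": 0, "tz": 0, "twist": 0}])

```text
clock: 16.95
position: [0.4898, 0.1891, 0.0184]
ee_rot: [3.142, -0.001, 0.0]
force: [-0.6, -0.4, -1.0]
width: 0.21
gripper_force: 15.0
```

>>> move_arm(motion=[{"tx": 0.005, "ty": 0, "tz": 0, "twist": 0}, {"tx": 0.008, "ty": 0, "tz": 0, "twist": 0}, {"tx": 0.008, "ty": 0, "tz": 0, "twist": 0}, {"tx": 0.008, "ty": 0, "tz": 0, "twist": 0}, {"tx": 0.008, "ty": 0, "tz": 0, "twist": 0}, {"tx": 0.008, "ty": 0, "tz": 0, "twist": 0}, {"tx": 0.006, "ty": 0, "tz": 0, "twist": 0}, {"tx": 0, "ty": 0, "tz": 0, "twist": 0}, {"tx": 0, "ty": 0, "tz": 0, "twist": 0}])

```text
clock: 17.85
position: [0.5416, 0.189, 0.0185]
ee_rot: [3.141, -0.001, 0.003]
force: [4.6, -1.3, -5.3]
width: 0.213
gripper_force: 15.0
```

>>> move_arm(gripper=0.3, motion=[{"tx": 0, "ty": 0, "tz": 0, "twist": 0}, {"tx": 0, "ty": 0, "tz": 0, "twist": 0}, {"tx": 0, "ty": 0, "tz": 0, "twist": 0}, {"tx": 0, "ty": 0, "tz": -0.01, "twist": 0}, {"tx": 0, "ty": 0, "tz": -0.02, "twist": 0}, {"tx": 0, "ty": 0, "tz": -0.02, "twist": 0}, {"tx": -0.03, "ty": 0, "tz": 0, "twist": 0}, {"tx": -0.03, "ty": 0.002, "tz": 0, "twist": 0}, {"tx": 0, "ty": 0, "tz": 0, "twist": 0}])

```text
clock: 18.75
position: [0.4762, 0.1873, 0.0687]
ee_rot: [-3.141, -0.0, 0.006]
force: [-0.1, 0.3, -0.2]
width: 0.35
gripper_force: 0.0
```

>>> move_arm(gripper=1, motion=[{"tx": 0, "ty": 0, "tz": 0, "twist": 0}, {"tx": 0, "ty": 0, "tz": 0, "twist": 0}, {"tx": 0, "ty": 0, "tz": 0, "twist": 0}, {"tx": 0, "ty": 0, "tz": 0, "twist": 0}])

```text
clock: 19.15
position: [0.4811, 0.1871, 0.0685]
ee_rot: [3.141, -0.001, 0.001]
force: [0.2, 0.1, -0.1]
width: 0.05
gripper_force: 0.0
```

```bash
python3 - <<'E'
from h import *
to([.485,.187,.019],90)
c=arm.calibration("wrist");im=save("wrist","pics/w7.png")
for uv in ((325,235),): print(px2w("wrist",uv,.024,c))
E
```

```text
tool shift [0.0039 0.0001 0.0495] twist deg -0.05 units -0.0005 pos [0.4811 0.1871 0.0685] F [ 0.2  0.1 -0.1] t 19.15
[0.47522893 0.18658795 0.024     ]
```

View pics/w7.png

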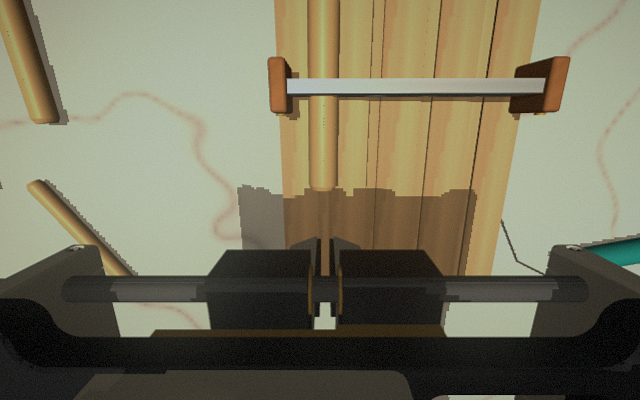

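The dowel lies straight through hole_20 with its tail at (323,189), and the fingers are shut behind it. I'll lower and push.

>>> move_arm(motion=[{"tx": 0, "ty": 0, "tz": 0.02, "twist": 0}, {"tx": 0, "ty": 0, "tz": 0.02, "twist": 0}, {"tx": 0, "ty": 0, "tz": 0.009, "twist": 0}, {"tx": 0.01, "ty": 0, "tz": 0, "twist": 0}, {"tx": 0.006, "ty": 0, "tz": 0, "twist": 0}, {"tx": 0.005, "ty": 0, "tz": 0, "twist": 0}, {"tx": 0.005, "ty": 0, "tz": 0, "twist": 0}, {"tx": 0.005, "ty": 0, "tz": 0, "twist": 0}, {"tx": 0.005, "ty": 0, "tz": 0, "twist": 0}, {"tx": 0.005, "ty": 0, "tz": 0, "twist": 0}, {"tx": 0, "ty": 0, "tz": 0, "twist": 0}])

```text
clock: 20.3
position: [0.5223, 0.1872, 0.0196]
ee_rot: [-3.142, 0.001, -0.001]
force: [0.1, 0.2, 0.1]
width: 0.004
gripper_force: 0.0
```

>>> move_arm(motion=[{"tx": 0.005, "ty": 0, "tz": 0, "twist": 0}, {"tx": 0.005, "ty": 0, "tz": 0, "twist": 0}, {"tx": 0.005, "ty": 0, "tz": 0, "twist": 0}, {"tx": 0.004, "ty": 0, "tz": 0, "twist": 0}, {"tx": 0, "ty": 0, "tz": 0, "twist": 0}, {"tx": 0, "ty": 0, "tz": 0, "twist": 0}])

```text
clock: 20.9
position: [0.5404, 0.1872, 0.0194]
ee_rot: [3.142, -0.001, -0.0]
force: [0.0, -0.1, -0.2]
width: 0.005
gripper_force: 0.0
```

```bash
python3 - <<'E'
from h import *
to([.5565,.187,.019],90)
c=arm.calibration("wrist");im=save("wrist","pics/w8.png"); i=cv2.cvtColor(im,cv2.COLOR_RGB2GRAY)
np.set_printoptions(linewidth=200)
print(i[0:260:4,325]); print([px2w("wrist",(325,v),.024,c).round(4)[0] for v in (60,120,200,220)])
E
```

```text
tool shift [0.0161 0.0001 0.0004] twist deg -0.03 units -0.0004 pos [0.5404 0.1872 0.0194] F [ 0.  -0.1 -0.2] t 20.9
[156 156 155 156 156 159 156 159 160 158 161 161 161 162 163 161 164 163 164 168 167 163 166 167 164 166 166 168 167 167 167 165 165 165 166 168 166 169 164 165 164 165 166 166 169 163 164 163 164
  72 169 172 173 175  95 101  97 100  98  98  85  58  59  62  55]
[np.float64(0.6456), np.float64(0.618), np.float64(0.5758), np.float64(0.5641)]
```

View pics/w8.png

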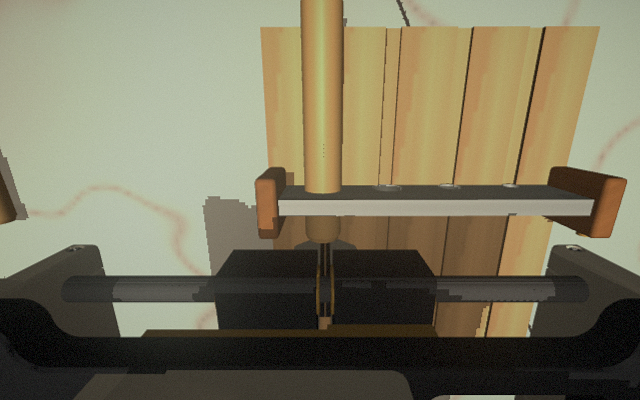

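The push works: the tail is at (322,241) against the fingertips, about 23 mm short of the plate. I'll push another 17 mm, then back off.

>>> move_arm(motion=[{"tx": 0.004, "ty": 0, "tz": 0, "twist": 0}, {"tx": 0.004, "ty": 0, "tz": 0, "twist": 0}, {"tx": 0.004, "ty": 0, "tz": 0, "twist": 0}, {"tx": 0.003, "ty": 0, "tz": 0, "twist": 0}, {"tx": 0.002, "ty": 0, "tz": 0, "twist": 0}, {"tx": 0, "ty": 0, "tz": 0, "twist": 0}, {"tx": 0, "ty": 0, "tz": 0, "twist": 0}])

```text
clock: 21.65
position: [0.5573, 0.1872, 0.0194]
ee_rot: [3.142, -0.001, -0.0]
force: [-0.1, 0.4, -0.4]
width: 0.003
gripper_force: 0.0
```

>>> move_arm(motion=[{"tx": -0.008, "ty": 0, "tz": 0, "twist": 0}, {"tx": -0.03, "ty": 0, "tz": 0, "twist": 0}, {"tx": -0.03, "ty": 0, "tz": -0.02, "twist": 0}, {"tx": -0.01, "ty": 0, "tz": -0.04, "twist": 0}, {"tx": 0, "ty": 0, "tz": -0.03, "twist": 0}, {"tx": 0, "ty": 0, "tz": 0, "twist": 0}, {"tx": 0, "ty": 0, "tz": 0, "twist": 0}])

```text
clock: 22.35
position: [0.479, 0.1878, 0.1098]
ee_rot: [-3.14, -0.0, -0.001]
force: [0.2, -0.7, -0.3]
width: 0.003
gripper_force: 0.0
```

```bash
python3 - <<'E'
from h import *
to([.48,.187,.1],90)
c=arm.calibration("wrist");im=save("wrist","pics/w9.png")
for r in arm.regions_of("wrist","dowel_b"):
    m=r["region"]; v,u=np.where(m); w=px2w("wrist",np.array(r["point"])*[640,400],.024,c)
    lo=px2w("wrist",(u[v==v.max()].mean(),v.max()),.024,c); hi=px2w("wrist",(u[v==v.min()].mean(),v.min()),.024,c)
    print(round(r["conf"],2),w.round(3),"tail",lo.round(4),"lead",hi.round(4),v.min(),v.max())
for r in arm.place_of("scene","dowel_b"):
    print(round(r["conf"],2),px2w("scene",np.array(r["point"])*[640,400],.01).round(4))
E
```

```text
tool shift [0.001  0.0008 0.0098] twist deg 0.02 units 0.0002 pos [0.479  0.1878 0.1098] F [ 0.2 -0.7 -0.3] t 22.35
0.74 [0.601 0.378 0.024] tail [0.5567 0.3787 0.024 ] lead [0.6397 0.3822 0.024 ] 0 119
0.69 [ 0.458 -0.045  0.024] tail [ 0.4403 -0.0039  0.024 ] lead [ 0.4793 -0.0894  0.024 ] 211 251
0.68 [0.473 0.369 0.024] tail [0.4188 0.3431 0.024 ] lead [0.5168 0.3948 0.024 ] 168 271
0.65 [0.612 0.188 0.024] tail [0.5699 0.1883 0.024 ] lead [0.6398 0.1884 0.024 ] 0 102
0.73 [ 0.4568 -0.0579  0.01  ]
0.7 [ 0.4639 -0.2917  0.01  ]
0.64 [0.6151 0.3954 0.01  ]
0.61 [0.4586 0.3804 0.01  ]
0.61 [ 0.3184 -0.1451  0.01  ]
0.22 [0.5703 0.0801 0.01  ]
```

```bash
python3 - <<'E'
from h import *
for cam in("scene","side"):
    save(cam,f"pics/{cam}2.png")
    for r in arm.regions_of(cam,"dowel_b"):
        m=r["region"]; P=np.argwhere(m)[:,::-1]; w=np.array([px2w(cam,p,.024) for p in P])
        if abs(np.median(w[:,1])-.188)<.03: print(cam,round(r["conf"],2),"x",w[:,0].min().round(4),w[:,0].max().round(4),"y",w[:,1].min().round(4),w[:,1].max().round(4))
    for r in arm.place_of(cam,"dowel_b"): print(cam,round(r["conf"],2),px2w(cam,np.array(r["point"])*[640,400],.02).round(3))
E
```

```text
scene 0.78 x 0.5813 0.6895 y 0.1773 0.1974
scene 0.85 [0.634 0.188 0.02 ]
scene 0.71 [ 0.326 -0.133  0.02 ]
scene 0.61 [0.473 0.381 0.02 ]
scene 0.53 [ 0.464 -0.053  0.02 ]
side 0.47 x 0.5943 0.6919 y 0.1651 0.2131Traceback (most recent call last):
  File "<stdin>", line 5, in <module>
  File "h.py", line 6, in px2w
    c=cal or arm.calibration(cam); K=np.array(c["K"]);T=np.array(c["T"])
             ~~~~~~~~~~~~~~~^^^^^
ValueError: time passes only in moves, steps and waits
```

```bash
python3 -c "
from cell import arm
print(arm.sign_off())"
```

```text
the job is handed in; nothing more can be done
None
```

The dowel from the mat is the 20 mm one: it passed the 20 mm hole cleanly, the 16 mm hole refused it at about 6 N, and it now lies through the 20 mm hole with roughly 5 mm of tail on the near side. I handed the job in at about 23 s; no verdict came back, and I never went near the spare dowels or bystanders with the arm.

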